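# Brace the fittings jar in the crate and unscrew its cap

### The job

Stand the square glass jar upright in the empty cell of the wooden crate, so that the cell keeps it from turning, then unscrew its tight black cap (anticlockwise from above) and stop turning as soon as the thread lets go. Lift the cap straight up and finish while still holding it level in the gripper, clear of the jar and a few centimetres above the jar's mouth, the jar staying down in its cell. Leave the two tins, the carton and the screwdriver as they are.

Things in the scene. Friction and masses are not known exactly. Their poses are not given: they have to be found in the camera images.
- jar: Clear square storage jar with steel bolts inside, 0.28 to 0.49 kg: body 60 x 60 mm, 82 mm high to the flat shoulder, then a round threaded neck of 40 mm diameter up to 97 mm; starts upright on the bench with its cap tight. Origin at the centre of its underside, z up, x and y square to its sides.
- jar_mouth (a point): Centre of the jar's mouth, the top of its neck, 97 mm above the jar's underside; axes as the jar's.
- cap: Black ribbed round screw cap, 58 mm diameter, 30 mm high, 50 g. Origin at the centre of its lower rim, z up. When tight the origin is 84 mm (its top 114 mm) above the jar's underside, its x axis along the jar's x, and the jar can be lifted by it. It resists turning with up to about 0.35 N m (a springy seal presses it against the thread). Its lower rim clears the mouth when raised 13 mm.
- cap_mark (a point): Point on the cap's side, 29 mm from its axis along the cap's x axis, 15 mm above its lower rim: shows the turn. The cap turns only anticlockwise from above, rising 1.5 mm; the thread lets go after 45 degrees relative to the jar, and from there to 90 degrees, where it meets a hard stop, it lifts straight off.
- crate: Wooden crate fixed to the bench, outside 84 mm (its x) by 236 mm (its y), 55 mm high, walls and dividers 8 mm; three cells in a row along y, each 68 x 68 mm inside, centres 76 mm apart, floor 8 mm thick. The walls keep a square jar in a cell from turning more than about 8 degrees. Origin at the centre of its underside.
- mat: Thin black rubber pad, 56 x 56 x 2 mm, fixed on the floor of the crate's empty cell, at the cell's centre and square to it. Origin at the centre of its underside, 8 mm above the bench. The jar goes on this.
- tin_a: Round metal tin, 60 mm diameter, 60 mm high, standing in another cell of the crate. Bystander. Origin at the centre of its underside.
- tin_b: Second tin, the same as the first, in the remaining cell. Bystander. Origin at the centre of its underside.
- carton: Small cardboard carton 90 (x) x 60 (y) x 50 mm high on the bench. Bystander. Origin at the centre of its underside.
- driver: Screwdriver 190 mm long with an orange handle about 26 mm thick, lying on the bench along its x axis. Bystander. Origin under its middle.
There are look-alikes about, which are no part of the job. What is meant by the cap is not orange, and is the smaller of those in its own colour.

How it is judged:
By the outcome, as a careful person would: the job done as asked, in the order asked, and still so for the second after the job is handed in, while the arm keeps its last pose, push and grip.
It also fails if it takes over 45 s, if anything falls off the work surface, if the arm or the gripper's body presses on something with over 40 N, if the wrist force passes 120 N, or if a joint passes its speed limit or range.

### The arm

A 6-joint arm with a two-finger parallel gripper is mounted at the origin on the work surface. World frame = base frame: x ahead of the robot, y to its left, z up, the work surface at z = 0. Lengths are in mm, angles in degrees, forces in N, time in s.
With the tool pointing down it reaches from about 350 to 850 mm from the base axis. Payload 8.1 kg.
Tool frame: the origin (TCP) lies midway between the tips of the shut fingers; the grasp point (between the pads) lies 19 mm behind it; z points along the fingers, y is the line along which they close (so a half turn about z gives the same grasp; the last joint's range is limited). The gripper opens to 85 mm and grips with 20 to 120 N. Pads are 22 mm wide; open, the fingers measure 114 mm over their backs; the gripper's body (76 mm by 85 mm) begins 54 mm behind the grasp point. The pads swing forward as they close: fully open they stand 13 mm farther back than shut.
Start: joints at [-75.596, 7.471, 85.268, -0, 87.261, -4.893], TCP at [198.301, -566.288, 231.292] pointing down, gripper open.
Joint ranges: [-169.43, 169.43], [-51.17, 129.36], [1.28, 143.12], [-76.62, 256.62], [0, 156.53], [-152.29, 152.29]. Speed limits (degrees/s): [136.94, 136.94, 159.86, 180, 180, 180].

### API

Orientations are given as [roll, pitch, yaw] about the fixed x, y, z axes, in that order (R = Rz(yaw) Ry(pitch) Rx(roll)).
In Python, from bench import r gives the robot as it stands.
- The arm moves only by the tool apply_moves, never from a script. Its argument "steps" is a list of rows, each a list of 7 numbers: the opening, from -1 (shut) to 1 (fully open), then the shift along the tool's x, y, z in mm, then the turn, a rotation vector about the tool's x, y, z in units of 5 degrees (1.0 is 5 degrees). A call has exactly 8 rows; each row shifts and turns the commanded pose from where the row before left it, along the tool's axes as they then stand; what a row does not reach is not made up. A row lasts 1/10 s, in which the tool goes at most 50 mm and 8.59 degrees, less where a joint would pass 70% of its speed; a pose out of reach is approached as far as the arm can. A call is refused whole if a number of a shift passes 50 or a number of a turn 1, either way. A call with a gripper value outside its range is refused whole. The fingers move at their own pace and stop on an object; "squeeze" is the grip in N (left out, the last holds). Time passes only in rows, so rows that do not move let the fingers close, or fill a call up. It gives the time, the measured TCP pose, the force, the opening and the grip force at its end, in the units of the state.
- r.sense(): the state, without advancing time (a new reading comes with each control period).
- r.snapshot(name): name is "scene" or "top"; returns a dict with "color" (420x560x3 uint8, blue, green, red), "depth" (420x560 float32, mm along the optical axis (not along the pixel's ray), 0 where there is no reading), "mtx" (3x3 intrinsics, pixels), "T" (4x4, takes a point from camera to world coordinates). Camera axes: x right, y down, z forward; pixel columns grow to the right and rows downward; lengths in mm; the calibration is good to about 2 mm. A picture is of the moment at which its call begins.
- r.hand_in(): hands the job in; it is judged then, once.
The state is a dict: "time": time; "joint_pos": joint angles; "qd": joint speeds; "joint_efforts": joint torques, N m; "tool_pos": TCP position; "tcp_rot": TCP orientation; "ft_force": force on the tool from outside, world axes, zero at the start; "wrist_torque": the same for the moment, N m; "finger_gap": finger opening in mm; "grip_force": force on a finger pad.
Only numpy, scipy, OpenCV 4.12 (cv2) and the standard library are available. Lean on these libraries where they do the work, as an engineer would, in place of code of your own. Each camera call takes 0.05 s, during which the arm holds its last target. There are 200 camera calls.

## Working session

There is one attempt and no reset: what is moved stays moved. The work goes in short steps, Python scripts to look and compute and a tool call to move; the robot and the scene stay as the last step left them, time stands still between calls to the robot, and variables do not carry over. Pictures are saved under pics/ and viewed, at most 10 in all, crops included, and the job is handed in when it is done.

Besides the shell and the picture viewer there is one more tool, called after "Call:" as name(argument=value, ...), one argument or row to a line, values as JSON. apply_moves: Moves the arm, as the interface text tells. Its arguments: {"type":"object","properties":{"steps":{"type":"array"},"squeeze":{"type":"number"}},"required":["steps"]}

```bash
mkdir -p pics; ls; cat > h.py <<'E'
import numpy as np, cv2
from bench import r
def snap(n):
    s=r.snapshot(n); np.savez(f'{n}.npz',**s); return s
def P(s,u,v,z=None):
    K,T=s['mtx'],s['T']
    d=T[:3,:3]@np.linalg.solve(K,[u,v,1.]); o=T[:3,3]
    if z is None:
        return o+d*s['depth'][int(round(v)),int(round(u))]
    return o+d*(z-o[2])/d[2]
def proj(s,p):
    c=np.linalg.inv(s['T'])@np.append(p,1); q=s['mtx']@c[:3]; return q[:2]/q[2]
E
python3 - <<'E'
from h import *
for n in('scene','top'):
    s=snap(n); cv2.imwrite(f'pics/{n}0.png',s['color']); print(n,s['T'].round(3),s['mtx'].round(1))
print(r.sense())
E
```

```text
pics
scene [[-3.700000e-02  8.470000e-01 -5.300000e-01  1.171976e+03]
 [ 9.990000e-01  3.100000e-02 -2.000000e-02 -5.017100e+01]
 [-1.000000e-03 -5.300000e-01 -8.480000e-01  1.086441e+03]
 [ 0.000000e+00  0.000000e+00  0.000000e+00  1.000000e+00]] [[518.4   0.  286.5]
 [  0.  518.4 198.6]
 [  0.    0.    1. ]]
top [[-7.300000e-02 -9.750000e-01  2.100000e-01  3.609610e+02]
 [-9.970000e-01  7.200000e-02 -1.200000e-02 -4.306500e+01]
 [-4.000000e-03 -2.100000e-01 -9.780000e-01  1.027302e+03]
 [ 0.000000e+00  0.000000e+00  0.000000e+00  1.000000e+00]] [[411.7   0.  274.6]
 [  0.  411.7 210. ]
 [  0.    0.    1. ]]
{'time': 0.1, 'joint_pos': array([-7.55956386e+01,  7.51122121e+00,  8.53253641e+01,  3.83309987e-04,
        8.72616632e+01, -4.89310317e+00]), 'qd': array([ 0.02314953, -0.2000531 , -0.19027101, -0.02398533,  0.00283745,
        0.0733856 ]), 'joint_efforts': array([ 2.19618218e-03, -5.70951498e+01, -5.01943159e+01,  4.80243557e-05,
        8.08217068e-03,  1.15327617e-05]), 'tool_pos': array([ 198.1785738 , -565.7830596 ,  230.32246816]), 'tcp_rot': array([-1.79902142e+02, -8.76174793e-03,  1.92974384e+01]), 'ft_force': array([0.25734299, 0.92178979, 0.22574332]), 'wrist_torque': array([-0.04835337, -0.00641954, -0.01356482]), 'grip_force': 0.0, 'finger_gap': 85.04649724627414}
```

View pics/scene0.png

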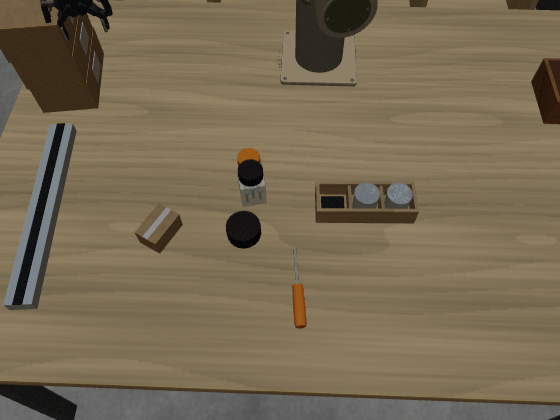

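View pics/top0.png

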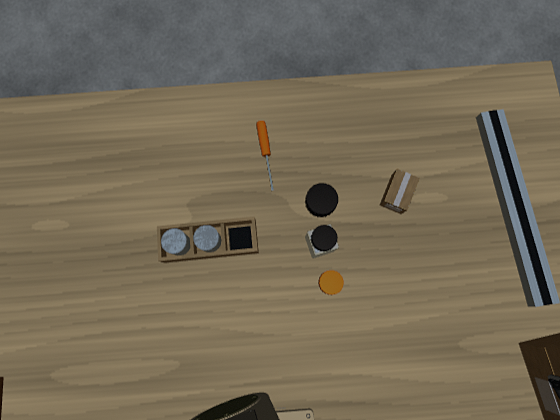

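Scene view: arm base at the top, jar with black cap at (251,173), crate at (366,203) with its empty cell (dark mat) at (332,202), carton at (159,228), driver at (299,290). In the top view the empty cell is at (240,237).

Cap candidates in the top view are black at (324,238), which sits on the jar, black at (322,200), which is larger, and orange at (331,282). The one at (324,238) fits: it is black and the smaller of the two. I'll confirm in a crop and measure.

```bash
cat > m.py <<'E'
from h import *
t=dict(np.load('top.npz')); s=dict(np.load('scene.npz'))
def blob(s,seed,thr,z,win=30):
    u,v=seed; g=s['color'].max(2); m=(g<thr).astype(np.uint8)
    w=np.zeros_like(m); w[v-win:v+win,u-win:u+win]=1
    n,l,st,c=cv2.connectedComponentsWithStats(m*w,connectivity=4)
    k=l[v,u]
    cn=max(cv2.findContours((l==k).astype(np.uint8),cv2.RETR_EXTERNAL,cv2.CHAIN_APPROX_NONE)[0],key=cv2.contourArea)
    return cn,c[k],st[k]
# depth-based: cap top pixels by world height
def cloud(s):
    h,w=s['depth'].shape; u,v=np.meshgrid(np.arange(w),np.arange(h))
    d=np.stack([u,v,np.ones_like(u)],-1)@np.linalg.inv(s['mtx']).T*s['depth'][...,None]
    return d@s['T'][:3,:3].T+s['T'][:3,3]
for n,s_,seed in(('top',t,(324,238)),('scene',s,(251,168)),('top',t,(322,197)),('scene',s,(243,224))):
    C=cloud(s_); u,v=seed; z0=np.median(C[v-3:v+4,u-3:u+4,2]); 
    m=(abs(C[...,2]-z0)<5); m[:, :u-30]=0; m[:,u+30:]=0; m[:v-30]=0; m[v+30:]=0
    cn=max(cv2.findContours(m.astype(np.uint8),cv2.RETR_EXTERNAL,cv2.CHAIN_APPROX_NONE)[0],key=cv2.contourArea)
    W=np.array([P(s_,*p[0],z0)[:2] for p in cn],np.float32)
    print(n,seed,'z',z0.round(1),'circ',cv2.minEnclosingCircle(W), 'mean',W.mean(0))
# mat and crate rim
for n,s_,seed in(('top',t,(240,237)),('scene',s,(332,202))):
    C=cloud(s_); u,v=seed; print(n,'mat z',C[v,u],s_['color'][v,u])
    cn,c,st=blob(s_,seed,45,10,20)
    W=np.array([P(s_,*p[0],10.)[:2] for p in cn],np.float32); print('mat',cv2.minAreaRect(W))
    m=(abs(C[...,2]-55)<7)
    b=np.zeros_like(m); 
    if n=='top': b[205:275,145:270]=1
    else: b[170:230,305:425]=1
    X=C[m&b][:,:2].astype(np.float32); print('rim',cv2.minAreaRect(X),len(X))
a=cv2.resize(t['color'][170:310,270:370],None,fx=4,fy=4,interpolation=cv2.INTER_CUBIC)
b=cv2.resize(s['color'][140:260,210:300],None,fx=4.4,fy=4.6667,interpolation=cv2.INTER_CUBIC)
b=cv2.resize(b,(396,560))
cv2.imwrite('pics/crop1.png',cv2.convertScaleAbs(np.hstack([a,b]),alpha=1.6))
E
python3 m.py
```

```text
top (324, 238) z 112.9 circ ((486.330078125, -159.98252868652344), 28.995723724365234) mean [ 486.51273 -159.77693]
scene (251, 168) z 114.2 circ ((489.69146728515625, -161.3104248046875), 30.969417572021484) mean [ 489.03973 -160.22366]
top (322, 197) z 39.9 circ ((592.754638671875, -172.82681274414062), 40.1266975402832) mean [ 593.1487 -173.1826]
scene (243, 224) z 41.9 circ ((596.2628173828125, -174.23097229003906), 40.977787017822266) mean [ 598.28625 -173.98189]
top mat z [517.53807837  35.81900172   8.5199881 ] [15 15 12]
mat ((515.9170532226562, 36.20287322998047), (54.10027313232422, 54.29911804199219), 1.6517332792282104)
rim ((512.891357421875, 112.68736267089844), (84.94207000732422, 236.23341369628906), 1.7801601886749268) 995
scene mat z [507.15482522  34.81058487  13.45655518] [14 12  9]
mat ((504.9142150878906, 35.44293975830078), (28.64887046813965, 54.57350540161133), 2.0991761684417725)
rim ((512.6336059570312, 112.0669937133789), (89.00030517578125, 237.4288330078125), 1.8106952905654907) 1255
```

View pics/crop1.png

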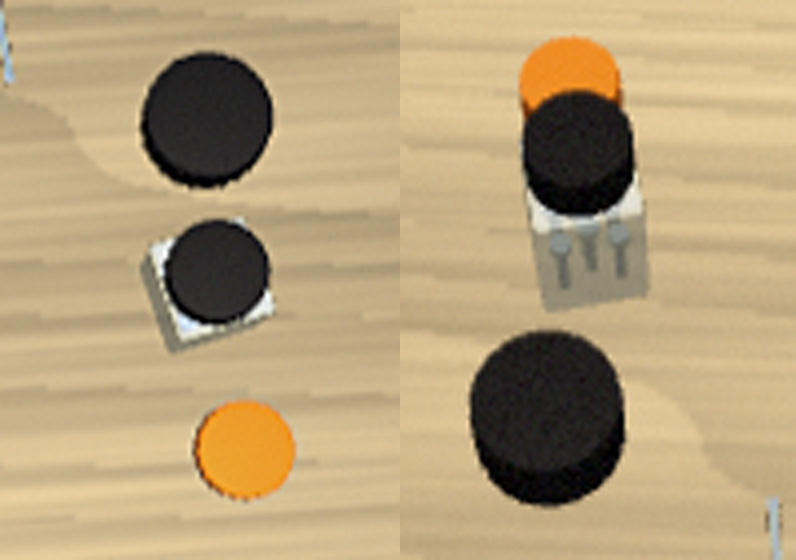

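The crop confirms it: the jar carries the smaller black cap (left panel about (217,272)), while the larger black lid lies on the bench at (207,120) and the orange one at (245,450). Next I need the jar's yaw from its shoulder corners.

```bash
python3 - <<'E'
from h import *
t=dict(np.load('top.npz')); s=dict(np.load('scene.npz'))
for n,q,(u,v) in(('top',t,(324,240)),('scene',s,(251,180))):
    c=q['color'].astype(int); m=(c.min(2)>115)&(c.max(2)-c.min(2)<45)
    w=np.zeros_like(m); w[v-25:v+25,u-25:u+25]=1; m&=w
    p=np.argwhere(m)[:,::-1]
    W=np.array([P(q,*x,82.)[:2] for x in p],np.float32)
    print(n,len(p),cv2.minAreaRect(W))
    cv2.imwrite(f'pics/mask_{n}.png',cv2.resize(np.hstack([m[v-25:v+25,u-25:u+25]*255]).astype(np.uint8),None,fx=8,fy=8,interpolation=0))
a=[cv2.imread(f'pics/mask_{n}.png') for n in('top','scene')]; cv2.imwrite('pics/masks.png',np.hstack(a))
E
```

```text
top 70 ((486.9150085449219, -160.05003356933594), (55.667381286621094, 58.02732849121094), 13.038985252380371)
scene 62 ((505.5064392089844, -156.8277587890625), (22.229576110839844, 57.36225128173828), 10.725083351135254)
```

View pics/masks.png

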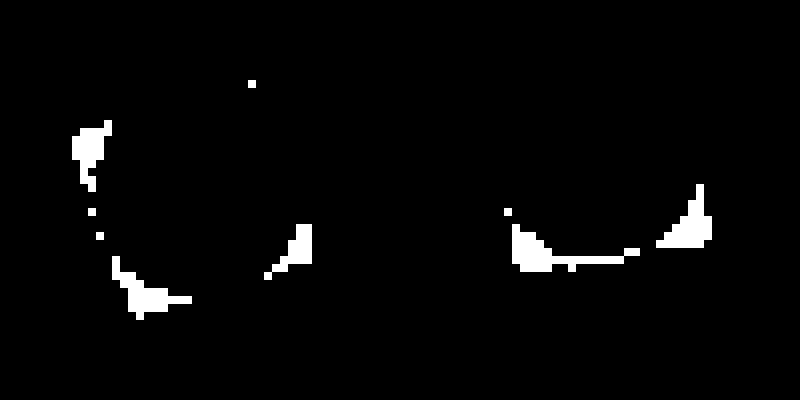

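Call:
apply_moves(
  steps=[
    [1,25.4,-17.9,0,0,0,0],
    [1,25.4,-17.9,0,0,0,0],
    [1,25.4,-17.9,0,0,0,0],
    [1,25.4,-17.9,0,0,0,0],
    [1,25.4,-17.9,0,0,0,0],
    [1,25.4,-17.9,0,0,0,0],
    [1,25.4,-17.9,0,0,0,0],
    [1,25.4,-17.9,0,0,0,0],
  ],
)

```text
time: 0.9
tool_pos: [343.2, -362.7, 230.9]
tcp_rot: [-180.0, 0.0, 19.3]
ft_force: [0.3, -0.1, 0.4]
finger_gap: 85.3
grip_force: 0.0
```

Call:
apply_moves(
  steps=[
    [1,25.4,-17.9,0,0,0,0],
    [1,25.4,-17.9,0,0,0,0],
    [1,25.4,-17.9,0,0,0,0],
    [1,25.4,-17.9,0,0,0,0],
    [1,25.4,-17.9,0,0,0,0],
    [1,25.4,-17.9,0,0,0,0],
    [1,25.4,-17.9,0,0,0,0.7],
    [1,25.4,-17.9,0,0,0,0.7],
  ],
)

```text
time: 1.7
tool_pos: [489.0, -161.5, 230.9]
tcp_rot: [-180.0, 0.0, 12.2]
ft_force: [0.1, -0.1, -0.5]
finger_gap: 85.6
grip_force: 0.0
```

```bash
cat >> h.py <<'E'
def goto(x,y,z=None):
    q=r.sense(); p=q['tool_pos']; a=np.radians(q['tcp_rot'][2]); c,s=np.cos(a),np.sin(a); d=np.array([x,y])-p[:2]
    print('t',q['time'],'pos',p.round(1),'rot',q['tcp_rot'].round(1),'dtool',(d@[c,s]).round(1),(d@[s,-c]).round(1),None if z is None else (p[2]-z).round(1),'j6',q['joint_pos'][5].round(1),'F',q['ft_force'].round(1),'M',q['wrist_torque'].round(2),'gap',q['finger_gap'].round(1),q['grip_force'])
E
python3 -c "
from h import *
goto(487.5,-160.3,80)"
```

```text
Traceback (most recent call last):
  File "h.py", line 15, in goto
    print('t',q['time'],'pos',p.round(1),'rot',q['tcp_rot'].round(1),'dtool',(d@[c,s]).round(1),(d@[s,-c]).round(1),None if z is None else (p[2]-z).round(1),'j6',q['joint_pos'][5].round(1),'F',q['ft_force'].round(1),'M',q['wrist_torque'].round(2),'gap',q['finger_gap'].round(1),q['grip_force'])
                                                                                                                                                                                                                                                             ^^^^^^^^^^^^^^^^^^^^^
AttributeError: 'float' object has no attribute 'round'
```

Call:
apply_moves(
  steps=[
    [1,-1.2,-1.5,25,0,0,0],
    [1,0,0,25,0,0,0],
    [1,0,0,25,0,0,0],
    [1,0,0,20,0,0,0],
    [1,0,0,20,0,0,0],
    [1,0,0,16,0,0,0],
    [1,0,0,12,0,0,0],
    [1,0,0,7,0,0,0],
  ],
)

```text
time: 2.5
tool_pos: [486.5, -161.3, 79.9]
tcp_rot: [-179.9, 0.1, 12.3]
ft_force: [-0.6, -0.0, 0.1]
finger_gap: 85.3
grip_force: 0.0
```

Call:
apply_moves(
  steps=[
    [0,0,0,0,0,0,0],
    [-1,0,0,0,0,0,0],
    [-1,0,0,0,0,0,0],
    [-1,0,0,0,0,0,0],
    [-1,0,0,0,0,0,0],
    [-1,0,0,0,0,0,0],
    [-1,0,0,0,0,0,0],
    [-1,0,0,0,0,0,0],
  ],
  squeeze=70,
)

```text
time: 3.3
tool_pos: [487.8, -161.7, 82.4]
tcp_rot: [180.0, -0.1, 12.3]
ft_force: [-2.6, 3.5, 6.7]
finger_gap: 56.2
grip_force: 74.1
```

```bash
sed -i "s/q\['finger_gap'\].round(1)/q['finger_gap']/" h.py; python3 -c "
from h import *
goto(487.5,-160.3,80)"
```

```text
t 3.3 pos [ 487.8 -161.7   82.4] rot [ 1.80e+02 -1.00e-01  1.23e+01] dtool -0.0 -1.4 2.4 j6 53.6 F [-2.6  3.5  6.7] M [ 0.36  0.35 -0.03] gap 56.20556907994396 74.06305432319641
```

Call:
apply_moves(
  steps=[
    [-1,0,0,-3,0,0,0],
    [-1,0,0,-6,0,0,0],
    [-1,0,0,-12,0,0,0],
    [-1,0,0,-15,0,0,0],
    [-1,0,0,-15,0,0,0],
    [-1,0,0,-15,0,0,0],
    [-1,0,0,-14,0,0,0],
    [-1,0,0,0,0,0,0],
  ],
)

```text
time: 4.1
tool_pos: [489.0, -162.4, 164.7]
tcp_rot: [179.8, -0.2, 12.3]
ft_force: [-0.3, 0.5, -4.0]
finger_gap: 56.1
grip_force: 75.0
```

```bash
python3 - <<'E'
from h import *
goto(515.4,36.3,90)
s=snap('scene');t=snap('top')
p=r.sense()['tool_pos']
o=[]
for q in(s,t):
    u,v=proj(q,p-[0,0,30]).astype(int); c=q['color'][max(0,v-45):v+45,u-45:u+45]; o.append(cv2.resize(c,(400,400),interpolation=2))
    print(u,v)
cv2.imwrite('pics/lift.png',cv2.convertScaleAbs(np.hstack(o),alpha=1.6))
E
```

```text
t 4.1 pos [ 489.  -162.4  164.7] rot [179.8  -0.2  12.3] dtool 68.1 -188.5 74.7 j6 53.6 F [-0.3  0.5 -4. ] M [ 0.    0.01 -0.  ] gap 56.14986296604898 74.99053716659546
248 164
325 235
```

View pics/lift.png

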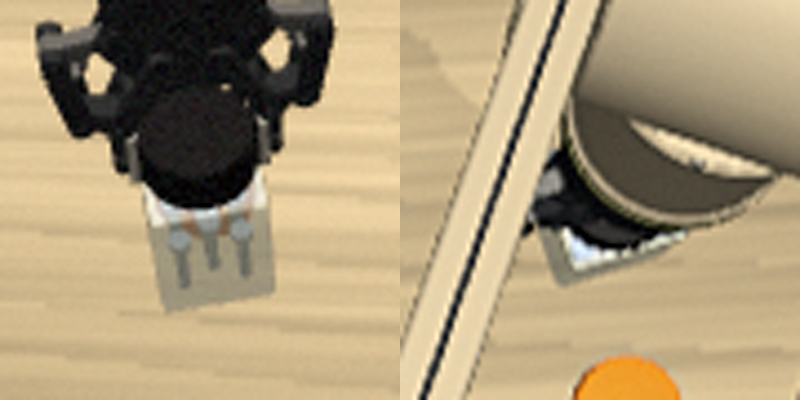

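Jar hangs upright under the gripper (left panel, body's lower front edge from (167,310) to (274,292)). Carrying it over the cell.

Call:
apply_moves(
  steps=[
    [-1,5,-14,0,0,0,0],
    [-1,9,-25,0,0,0,0],
    [-1,10,-28,0,0,0,0],
    [-1,11,-30,0,0,0,0],
    [-1,11,-30,0,0,0,0],
    [-1,10,-28,0,0,0,0],
    [-1,8,-22,0,0,0,0],
    [-1,4,-11.5,0,0,0,0],
  ],
)

```text
time: 5.0
tool_pos: [512.7, 39.6, 160.1]
tcp_rot: [-179.9, 0.1, 12.4]
ft_force: [0.7, -0.4, -4.1]
finger_gap: 55.8
grip_force: 75.3
```

```bash
python3 - <<'E'
from h import *
goto(515.4,36.3,92)
s=dict(np.load('scene.npz'))
a,b=[P(s,248+(x-200)/4.444,164+(y-200)/4.444,82.)for x,y in((167,310),(274,292))]
d=b-a;print(d,np.degrees(np.arctan2(-d[0],d[1])))
s=snap('scene'); p=r.sense()['tool_pos']; u,v=proj(s,p-[0,0,30]).astype(int); print(u,v)
cv2.imwrite('pics/over.png',cv2.convertScaleAbs(cv2.resize(s['color'][v-50:v+50,u-50:u+50],(600,600),interpolation=2),alpha=1.6))
E
```

```text
t 5.0 pos [512.7  39.6 160.1] rot [-1.799e+02  1.000e-01  1.240e+01] dtool 1.9 3.8 68.1 j6 76.3 F [ 0.7 -0.4 -4.1] M [-0.    0.05  0.  ] gap 55.792883765222726 75.28007984161377
[-13.25918933  54.9858348    0.        ] 13.557383679403715
338 176
```

View pics/over.png

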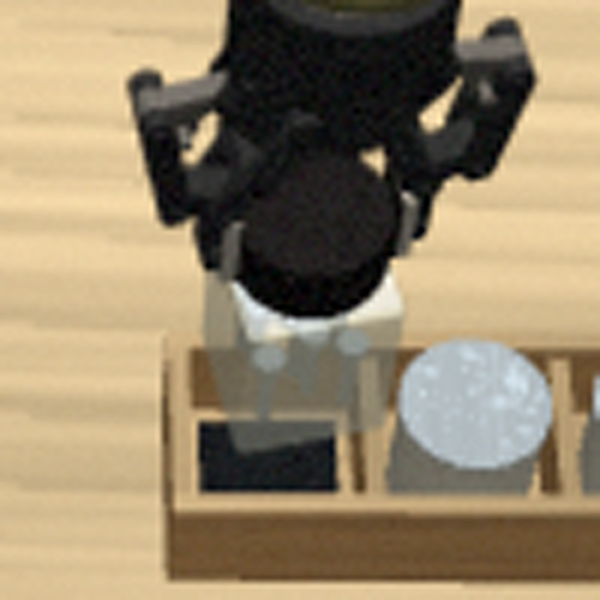

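The jar is over the empty cell but still turned about 12° against the crate; its shoulder's front edge runs from (245,335) to (400,310). I'll turn it square and let it settle.

Call:
apply_moves(
  steps=[
    [-1,1.9,3.3,0,0,0,0],
    [-1,0,0,0,0,0,0.5],
    [-1,0,0,0,0,0,0.8],
    [-1,0,0,0,0,0,0.6],
    [-1,0,0,0,0,0,0.3],
    [-1,0,0,0,0,0,0],
    [-1,0,0,0,0,0,0],
    [-1,0,0,0,0,0,0],
  ],
)

```text
time: 5.85
tool_pos: [516.1, 33.9, 161.2]
tcp_rot: [180.0, 0.0, 1.3]
ft_force: [-0.2, -0.7, -5.4]
finger_gap: 56.1
grip_force: 75.4
```

```bash
python3 - <<'E'
from h import *
goto(515.4,36.3,92)
s=snap('scene'); p=r.sense()['tool_pos']; u,v=proj(s,p-[0,0,30]).astype(int); print(u,v)
cv2.imwrite('pics/over2.png',cv2.convertScaleAbs(cv2.resize(s['color'][v-50:v+50,u-50:u+50],(600,600),interpolation=2),alpha=1.6))
E
```

```text
t 5.85 pos [516.1  33.9 161.2] rot [180.    0.    1.3] dtool -0.6 -2.4 69.2 j6 86.8 F [-0.2 -0.7 -5.4] M [ 0.03 -0.02  0.03] gap 56.07118279367191 75.37896037101746
335 177
```

View pics/over2.png

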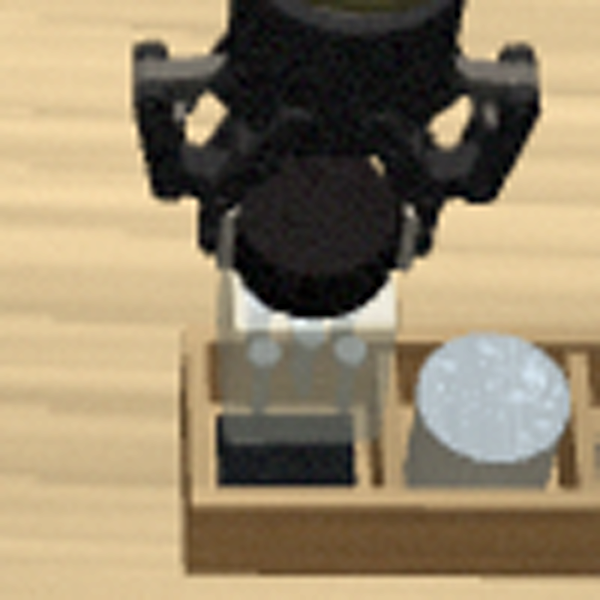

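Jar now square to the crate (lower front edge (225,443) to (378,440), crate wall likewise level).

```bash
python3 - <<'E'
from h import *
s=dict(np.load('scene.npz'))
for x,y in((225,443),(378,440)): print(P(s,335-50+x/6-.4,177-50+y/6-.4,79.))
goto(515.4,36.3,92)
E
```

```text
[544.38237806   7.03596052  79.        ]
[540.89760222  65.33870074  79.        ]
t 5.9 pos [516.1  34.  161.3] rot [180.    0.    1.3] dtool -0.6 -2.3 69.3 j6 86.8 F [ 0.3 -0.1 -3.5] M [-0.05  0.05  0.03] gap 55.99723569905508 75.37893533706665
```

Call:
apply_moves(
  steps=[
    [-1,-0.5,-2,5,0,0,0],
    [-1,0,0,5,0,0,0],
    [-1,0,0,0,0,0,0],
    [-1,0,0,0,0,0,0],
    [-1,0,0,0,0,0,0],
    [-1,0,0,0,0,0,0],
    [-1,0,0,0,0,0,0],
    [-1,0,0,0,0,0,0],
  ],
)

```text
time: 6.7
tool_pos: [515.6, 36.2, 151.4]
tcp_rot: [180.0, -0.0, 1.3]
ft_force: [-0.5, -0.3, -4.0]
finger_gap: 56.2
grip_force: 75.4
```

Call:
apply_moves(
  steps=[
    [-1,1,1.3,3,0,0,0.2],
    [-1,0,0,5,0,0,0],
    [-1,0,0,5,0,0,0],
    [-1,0,0,5,0,0,0],
    [-1,0,0,4,0,0,0],
    [-1,0,0,4,0,0,0],
    [-1,0,0,0,0,0,0],
    [-1,0,0,0,0,0,0],
  ],
)

```text
time: 7.5
tool_pos: [516.6, 34.9, 125.2]
tcp_rot: [-180.0, 0.0, 0.3]
ft_force: [-0.1, 0.2, -3.1]
finger_gap: 56.2
grip_force: 75.4
```

```bash
python3 - <<'E'
from h import *
goto(515.4,36.3,92)
s=snap('scene'); u,v=339,185
cv2.imwrite('pics/in1.png',cv2.convertScaleAbs(cv2.resize(s['color'][v-50:v+50,u-50:u+50],(600,600),interpolation=2),alpha=1.6))
E
```

```text
t 7.5 pos [516.6  34.9 125.2] rot [-180.     0.     0.3] dtool -1.1 -1.4 33.2 j6 87.9 F [-0.1  0.2 -3.1] M [-0.04  0.02  0.02] gap 56.16753285073011 75.36368608474731
```

View pics/in1.png

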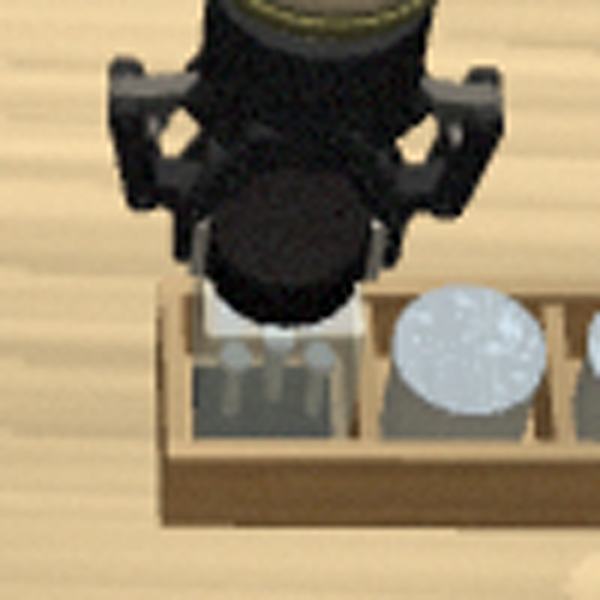

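The jar's lower end is inside the cell's walls (body from (195,300) to (360,435)) and there is no contact force. I'll continue down.

Call:
apply_moves(
  steps=[
    [-1,0,0,5,0,0,0],
    [-1,0,0,5,0,0,0],
    [-1,0,0,5,0,0,0],
    [-1,0,0,5,0,0,0],
    [-1,0,0,4,0,0,0],
    [-1,0,0,3,0,0,0],
    [-1,0,0,2,0,0,0],
    [-1,0,0,0,0,0,0],
  ],
)

```text
time: 8.35
tool_pos: [516.4, 34.9, 96.0]
tcp_rot: [-180.0, 0.0, 0.3]
ft_force: [0.2, -0.5, -5.4]
finger_gap: 56.0
grip_force: 75.4
```

```bash
python3 -c "
from h import *
goto(515.4,36.3,92)"
```

```text
t 8.35 pos [516.4  34.9  96. ] rot [-180.     0.     0.3] dtool -1.0 -1.4 4.0 j6 87.9 F [ 0.2 -0.5 -5.4] M [-0.01  0.03  0.01] gap 55.98320436483445 75.35338282585144
```

Call:
apply_moves(
  steps=[
    [-1,0,0,1,0,0,0],
    [-1,0,0,1,0,0,0],
    [-1,0,0,1,0,0,0],
    [-1,0,0,1,0,0,0],
    [-1,0,0,0,0,0,0],
    [-1,0,0,0,0,0,0],
    [-1,0,0,0,0,0,0],
    [-1,0,0,0,0,0,0],
  ],
)

```text
time: 9.15
tool_pos: [516.7, 35.0, 92.5]
tcp_rot: [-180.0, -0.0, 0.3]
ft_force: [-0.7, 0.0, -1.2]
finger_gap: 56.1
grip_force: 75.8
```

Call:
apply_moves(
  steps=[
    [-1,0,0,1,0,0,0],
    [-1,0,0,0,0,0,-0.6],
    [-1,0,0,0,0,0,-0.6],
    [-1,0,0,0,0,0,-0.6],
    [-1,0,0,0,0,0,-0.6],
    [-1,0,0,0,0,0,-0.6],
    [-1,0,0,0,0,0,-0.6],
    [-1,0,0,0,0,0,-0.4],
  ],
  squeeze=80,
)

```text
time: 9.95
tool_pos: [517.9, 34.8, 92.7]
tcp_rot: [179.9, -0.2, 20.4]
ft_force: [-0.4, 0.1, 3.4]
finger_gap: 55.9
grip_force: 83.9
```

```bash
python3 -c "
from h import *
goto(515.4,36.3,92)"
```

```text
t 9.95 pos [517.9  34.8  92.7] rot [179.9  -0.2  20.4] dtool -1.8 -2.2 0.7 j6 67.8 F [-0.4  0.1  3.4] M [-0.07 -0.09 -0.1 ] gap 55.86297726376087 83.929123878479
```

Call:
apply_moves(
  steps=[
    [-1,0,0,0,0,0,-0.5],
    [-1,0,0,0,0,0,-0.5],
    [-1,0,0,0,0,0,-0.5],
    [-1,0,0,0,0,0,-0.5],
    [-1,0,0,0,0,0,-0.5],
    [-1,0,0,0,0,0,-0.3],
    [-1,0,0,0,0,0,0],
    [-1,0,0,0,0,0,0],
  ],
)

```text
time: 10.75
tool_pos: [518.3, 35.0, 93.0]
tcp_rot: [179.9, -0.2, 34.3]
ft_force: [0.5, 1.6, 4.7]
finger_gap: 56.2
grip_force: 84.0
```

```bash
python3 - <<'E'
from h import *
goto(515.4,36.3,92)
s=snap('scene'); u,v=339,185
cv2.imwrite('pics/turn1.png',cv2.convertScaleAbs(cv2.resize(s['color'][v-50:v+50,u-50:u+50],(600,600),interpolation=2),alpha=1.6))
E
```

```text
t 10.75 pos [518.3  35.   93. ] rot [179.9  -0.2  34.3] dtool -1.7 -2.7 1.0 j6 53.9 F [0.5 1.6 4.7] M [ 0.07 -0.19  0.02] gap 56.22637747233032 83.98487448692322
```

View pics/turn1.png

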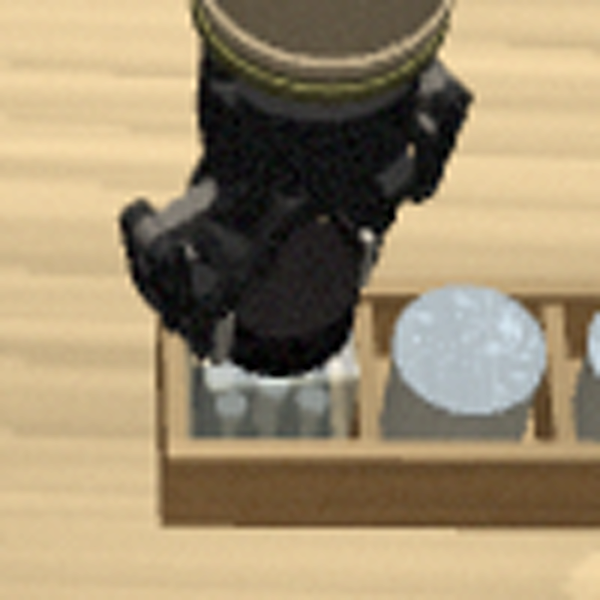

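Jar is down in its cell, turned a few degrees against the walls (shoulder front edge from (200,388) to (355,375)), and the gripper is turned about 34°. Continuing to turn.

Call:
apply_moves(
  steps=[
    [-1,0,0,0,0,0,0],
    [-1,0,0,0,0,0,0],
    [-1,0,0,0,0,0,0],
    [-1,0,0,0,0,0,-0.4],
    [-1,0,0,0,0,0,-0.4],
    [-1,0,0,0,0,0,-0.4],
    [-1,0,0,0,0,0,-0.4],
    [-1,0,0,0,0,0,-0.4],
  ],
)

```text
time: 11.6
tool_pos: [518.4, 35.3, 93.3]
tcp_rot: [179.9, -0.2, 44.4]
ft_force: [-1.1, 2.7, 8.3]
finger_gap: 56.1
grip_force: 83.9
```

```bash
python3 - <<'E'
from h import *
goto(515.4,36.3,92)
E
```

```text
t 11.6 pos [518.4  35.3  93.3] rot [179.9  -0.2  44.4] dtool -1.4 -2.8 1.3 j6 43.8 F [-1.1  2.7  8.3] M [ 0.36  0.09 -0.09] gap 56.07361492583905 83.94559979438782
```

Call:
apply_moves(
  steps=[
    [-1,0,0,-0.5,0,0,-0.3],
    [-1,0,0,0,0,0,-0.3],
    [-1,0,0,0,0,0,-0.3],
    [-1,0,0,0,0,0,-0.3],
    [-1,0,0,0,0,0,0],
    [-1,0,0,0,0,0,0],
    [-1,0,0,0,0,0,0],
    [-1,0,0,0,0,0,0],
  ],
)

```text
time: 12.4
tool_pos: [518.3, 35.2, 93.7]
tcp_rot: [179.8, -0.2, 50.3]
ft_force: [0.1, 3.0, 7.4]
finger_gap: 56.2
grip_force: 84.1
```

```bash
python3 - <<'E'
from h import *
goto(515.4,36.3,92)
s=snap('scene')
# shoulder bright pixels, front edge line: lowest bright pixel per column
c=s['color'].astype(int); b=c[200:300]*0
u0,u1,v0,v1=320,352,192,206
for v in range(v0,v1): print(v,' '.join(f'{c[v,u].min():3d}' for u in range(u0,u1)))
E
```

```text
t 12.4 pos [518.3  35.2  93.7] rot [179.8  -0.2  50.3] dtool -1.0 -2.9 1.7 j6 37.9 F [0.1 3.  7.4] M [0.38 0.03 0.02] gap 56.22048989759381 84.0665066242218
192  50  27  10   7   3  18  13  14  21  49  45  19   4   7  11  11   5  12   1   3   7   6   6   5   0   0  85 101  64  71  72  51
193  48  29   3   6   2  12   7  14  32  50  48  17   7  10   4   8  11   8   9   0   6   4   4   4   8  32 114 107  76  73  71  52
194  62  61  29  24  16  14  11  17  39  49  47  15   4   7   5   6   3   4   7   3   1   5   4   5  68 120 117 111  80  72  71  61
195  68  70  70  71  20  10  11   8  40  47  47   4   6   0   9   6   4   2   7   3   5   5   4  67 129 131 117 114  94  71  70  73
196  69  47  49  98  90  37   6   5  44  50  41   4   7   4   0   0   1   2   6   0   8  58  80 113 132 132 121 114 115  73  70  70
197  69  44  42  99 119 115  92  83  49  62 101 119 104  42  35  39  38  32  63  61 110 103 101 110 123 121 109 100 102  71  70  72
198  69  46  39  94 117 120 117 112  91 103 107 115 130 130 131 130 129 107  97  95  96  82  78  77  99  95  79  71  66  70  70  72
199  66  44  42  70
[... 204 characters left out ...]
  90  69  72  71  63  52  60  67  71  70
201  65  44  45  49  51  82  88  90  89  88  51  56  62  63  72  70  58  50  76  89  90  90  91  82  71  71  59  52  52  68  70  69
202  66  43  47  50  51  90  89  90  88  90  52  57  62  62  63  61  52  51  57  85  90  88  89  68  67  71  63  50  37  68  69  69
203  68  48  47  49  50  77  89  90  91  77  50  56  61  60  60  53  49  49  56  64  73  79  79  55  67  71  65  51  37  67  69  69
204  69  49  45  49  50  58  72  72  71  58  49  62  57  60  60  54  49  51  48  57  61  63  58  51  67  75  62  46  36  70  70  69
205  70  53  46  50  51  52  60  63  58  51  50  57  60  58  61  51  48  49  48  59  61  58  50  51  66  73  70  38  27  69  70  68
```

The jar has turned to about 7.5°, so the cap is at about 44° relative to it. I'll add roughly 5° and then try a small lift.

Call:
apply_moves(
  steps=[
    [-1,0,0,0,0,0,-0.3],
    [-1,0,0,0,0,0,-0.3],
    [-1,0,0,0,0,0,-0.3],
    [-1,0,0,0,0,0,-0.3],
    [-1,0,0,0,0,0,0],
    [-1,0,0,0,0,0,0],
    [-1,0,0,-2,0,0,0],
    [-1,0,0,0,0,0,0],
  ],
)

```text
time: 13.25
tool_pos: [517.2, 34.8, 94.4]
tcp_rot: [179.9, -0.0, 56.3]
ft_force: [2.5, -0.8, 5.8]
finger_gap: 55.9
grip_force: 84.7
```

```bash
python3 - <<'E'
from h import *
goto(515.4,36.3,92)
E
```

```text
t 13.25 pos [517.2  34.8  94.4] rot [179.9  -0.   56.3] dtool 0.3 -2.3 2.4 j6 31.9 F [ 2.5 -0.8  5.8] M [-0.   -0.28  0.  ] gap 55.89331867244538 84.71041202545166
```

Call:
apply_moves(
  steps=[
    [-1,0,0,-1,0,0,0],
    [-1,0,0,-1,0,0,0],
    [-1,0,0,-1,0,0,0],
    [-1,0,0,-1,0,0,0],
    [-1,0,0,0,0,0,0],
    [-1,0,0,0,0,0,0],
    [-1,0,0,0,0,0,0],
    [-1,0,0,0,0,0,0],
  ],
)

```text
time: 14.05
tool_pos: [516.5, 34.9, 97.7]
tcp_rot: [-180.0, 0.0, 56.3]
ft_force: [-0.4, -0.1, -0.8]
finger_gap: 56.0
grip_force: 84.6
```

```bash
python3 - <<'E'
from h import *
goto(515.4,36.3,92)
E
```

```text
t 14.05 pos [516.5  34.9  97.7] rot [-180.     0.    56.3] dtool 0.5 -1.7 5.7 j6 31.9 F [-0.4 -0.1 -0.8] M [-0.  0. -0.] gap 55.967869466845215 84.57000374794006
```

Only the cap's weight is left (-0.8 N), so the thread has let go. Lifting straight up.

Call:
apply_moves(
  steps=[
    [-1,0,0,-4,0,0,0],
    [-1,0,0,-6,0,0,0],
    [-1,0,0,-8,0,0,0],
    [-1,0,0,-9,0,0,0],
    [-1,0,0,-9,0,0,0],
    [-1,0,0,-7,0,0,0],
    [-1,0,0,-4,0,0,0],
    [-1,0,0,0,0,0,0],
  ],
)

```text
time: 14.85
tool_pos: [517.1, 34.9, 145.7]
tcp_rot: [179.9, -0.0, 56.3]
ft_force: [0.1, 0.6, -1.6]
finger_gap: 55.9
grip_force: 84.6
```

Call:
apply_moves(
  steps=[
    [-1,0,0,0,0,0,0],
    [-1,0,0,0,0,0,0],
    [-1,0,0,0,0,0,0],
    [-1,0,0,0,0,0,0],
    [-1,0,0,0,0,0,0],
    [-1,0,0,0,0,0,0],
    [-1,0,0,0,0,0,0],
    [-1,0,0,0,0,0,0],
  ],
)

```text
time: 15.65
tool_pos: [516.6, 34.9, 144.8]
tcp_rot: [-180.0, -0.0, 56.3]
ft_force: [-0.6, -0.1, -0.8]
finger_gap: 56.3
grip_force: 84.6
```

```bash
python3 - <<'E'
from h import *
goto(515.4,36.3,92)
s=snap('scene'); u,v=339,180
cv2.imwrite('pics/end.png',cv2.convertScaleAbs(cv2.resize(s['color'][v-50:v+50,u-50:u+50],(600,600),interpolation=2),alpha=1.6))
E
```

```text
t 15.65 pos [516.6  34.9 144.8] rot [-180.    -0.    56.3] dtool 0.5 -1.8 52.8 j6 31.9 F [-0.6 -0.1 -0.8] M [ 0.01 -0.03 -0.04] gap 56.33198191169414 84.58805322647095
```

View pics/end.png

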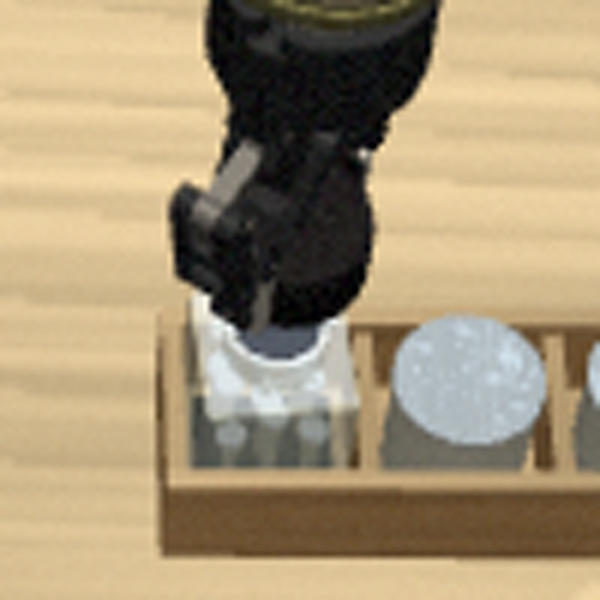

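The cap is held level above the jar's open mouth (at (275,345)), and the jar stands in its cell. Handing in.

```bash
python3 -c "
from bench import r
print(r.hand_in())"
```

```text
the job is handed in; nothing more can be done
None
```

The jar stands in the crate's empty cell with its cap unscrewed, and the gripper holds the cap level about 4 cm above the mouth; I handed the job in at 15.7 s, and no verdict was returned.

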